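# Clamp the stencil with the knob that fits

## Robot

A 6-joint arm with a two-finger parallel gripper is mounted at the origin on the work surface. World frame = base frame: x ahead of the robot, y to its left, z up, the work surface at z = 0. Lengths are in m, angles in degrees, forces in N, time in s.
With the tool pointing down it reaches from about 0.3 to 0.75 m from the base axis. Payload 8.5 kg.
Tool frame: the origin (TCP) lies on the centre line of the jaws, within the pads' length; the fingertips stand 25 mm ahead of it and the grasp point (between the pads) lies 6 mm ahead of it; z points along the fingers, y is the line along which they close (so a half turn about z gives the same grasp; the last joint's range is limited). The gripper opens to 85 mm and grips with 20 to 120 N. Pads are 22 mm wide; open, the fingers measure 114 mm over their backs; the gripper's body (76 mm by 85 mm) begins 54 mm behind the grasp point. The pads swing forward as they close: fully open they stand 13 mm farther back than shut.
Start: joints at [-86.534, 21.807, 74.336, -0, 83.858, -12.336], TCP at [0.15, -0.529, 0.256] pointing down, gripper open.
Joint ranges: [-178.18, 178.18], [-50.72, 133.34], [12.68, 142.11], [-81.47, 261.47], [9.98, 163.14], [-165.26, 165.26]. Speed limits (degrees/s): [136.94, 136.94, 180, 180, 180, 180].

## Interface

Orientations are given as a 3x3 rotation matrix whose columns are the frame's x, y, z axes.
In Python, from rig import telemetry, optics, env gives the robot as it stands.
- The arm moves only by the tool send_rows, never from a script. Its argument "deltas" is a list that holds one entry, the list of rows, each a list of 7 numbers: the shift along the tool's x, y, z in m, then the turn, a rotation vector about the tool's x, y, z in rad, then the opening, from -1 (shut) to 1 (fully open), so that 0 is half open. In form: [[[x, y, z, ax, ay, az, grip], ...]]. A call has 1 to 12 rows; each row shifts and turns the commanded pose from where the row before left it, along the tool's axes as they then stand; what a row does not reach is not made up. A row lasts 1/8 s, in which the tool goes at most 62.5 mm and 10.7 degrees, less where a joint would pass 70% of its speed; a pose out of reach is approached as far as the arm can. A call is refused whole if a number of a shift passes 0.0625 or a number of a turn 0.188, either way. A call with a gripper value outside its range is refused whole. The fingers move at their own pace and stop on an object; "squeeze" is the grip in N (left out, the last holds). Time passes only in rows, so rows that do not move let the fingers close. It gives the time, the measured TCP pose, the force, the opening and the grip force at its end, in the units of the state.
- telemetry.observe(): the state, without advancing time (a new reading comes with each control period).
- optics.get_image(name): name is "scene" or "top"; returns a dict with "image" (384x512x3 uint8, red, green, blue), "range_z" (384x512 float32, m along the optical axis (not along the pixel's ray), 0 where there is no reading), "K" (3x3 intrinsics, pixels), "rvec" (rotation vector, rad) and "tvec" (3), from world to camera coordinates, as OpenCV has them. Camera axes: x right, y down, z forward; pixel columns grow to the right and rows downward; lengths in m; the calibration is good to about 2 mm. A picture is of the moment at which its call begins.
- env.close_job(): hands the job in; it is judged then, once.
The state is a dict: "time_s": time; "q": joint angles; "qvel": joint speeds; "joint_efforts": joint torques, N m; "position": TCP position; "tool_rot": TCP orientation; "ft_force": force on the tool from outside, world axes, zero at the start; "wrist_torque": the same for the moment, N m; "grip_width": finger opening in m; "gripper_force": force on a finger pad.
Only numpy, scipy, OpenCV 4.12 (cv2) and the standard library are available. Lean on these libraries where they do the work, as an engineer would, in place of code of your own. Each camera call takes 0.05 s, during which the arm holds its last target. There are 200 camera calls.

## Task

Tuck one short edge of the yellow stencil plate under the stencil jig's metal lip and lower the opposite edge so that it lies flat in the bed. Then find, by trying them on, the one knob that really screws onto the jig's brass stud, and screw it clockwise fully home so that it clamps the plate's edge. Put every other knob into the blue tub, and leave the paint jar, the cup and the tape roll alone.

Things in the scene. Friction and masses are not known exactly. Their poses are not given: they have to be found in the camera images.
- jig: Fixed stencil jig of plywood and aluminium. Origin at table height under the centre of its bed; z up; x points from the stud end to the lip end. Bed surface 12 mm above the table, 136 mm long (x) and 105 mm wide, between the lip's back wall (+x), a rib (-x, 5 mm above the bed) and two side rails (5 mm above the bed). The plate is home when its origin is at x, y = 0 here, 12 mm above the table.
- lip (a point): Middle of the free edge of the jig's aluminium lip, at its underside: jig x = 55.5 mm, 25 mm above the table (13 mm above the bed). From here the lip, 5 mm thick and 122 mm wide, reaches 12.5 mm further in +x to the back wall (inner face at x = 68 mm). x, y, z as the jig's.
- boss (a point): Foot of the brass stud: on its axis (jig x = -90 mm, y = 0), at the top of the steel boss, 19.5 mm above the table. The plate, when home, reaches to 25 mm from this axis with its top 20 mm above the table. A knob screwed home bears on boss and plate: underside 20 mm above the table, loose by about 1.5 mm sideways.
- stud_tip (a point): Top of the fixed upright brass stud, 68 mm above the table. Tip 10 mm, core 16 mm, thread 27 mm across, right-handed, two starts, 28 mm travel per turn, clockwise screws down. Any knob lowered over it rests with its underside 28 to 46 mm above the table. The right one then screws down easily in 120 to 330 degrees (if it jams, turn it back a little first) and stays where it is left; a wrong one perches on the tip and spins without sinking.
- plate: Yellow stencil plate, 130 mm (x) by 100 mm (y) by 8 mm, 220 g, loose, at first flat on the table. Origin at the centre of its underside, z up. A wooden grip bar runs along y across its middle: 60 mm long, 14 mm thick (in x), 34 mm high (8 to 42 mm above the underside). It may go into the jig either way round.
- knob_1: T-knob, 200 g, loose, at first standing on the table: black round body 60 mm across, 58 mm high, hollow below (bore 30 mm), topped by a red grip bar 60 mm long, 12 mm thick, 34 mm high (58 to 92 mm above the underside). Origin at the centre of its underside, z up, x along the bar. All knobs look alike; their threads are hidden inside. None if absent.
- knob_2: T-knob, 200 g, loose, at first standing on the table: black round body 60 mm across, 58 mm high, hollow below (bore 30 mm), topped by a red grip bar 60 mm long, 12 mm thick, 34 mm high (58 to 92 mm above the underside). Origin at the centre of its underside, z up, x along the bar. All knobs look alike; their threads are hidden inside. None if absent.
- knob_3: T-knob, 200 g, loose, at first standing on the table: black round body 60 mm across, 58 mm high, hollow below (bore 30 mm), topped by a red grip bar 60 mm long, 12 mm thick, 34 mm high (58 to 92 mm above the underside). Origin at the centre of its underside, z up, x along the bar. All knobs look alike; their threads are hidden inside. None if absent.
- knob_4: T-knob, 200 g, loose, at first standing on the table: black round body 60 mm across, 58 mm high, hollow below (bore 30 mm), topped by a red grip bar 60 mm long, 12 mm thick, 34 mm high (58 to 92 mm above the underside). Origin at the centre of its underside, z up, x along the bar. All knobs look alike; their threads are hidden inside. None if absent.
- knob_5: T-knob, 200 g, loose, at first standing on the table: black round body 60 mm across, 58 mm high, hollow below (bore 30 mm), topped by a red grip bar 60 mm long, 12 mm thick, 34 mm high (58 to 92 mm above the underside). Origin at the centre of its underside, z up, x along the bar. All knobs look alike; their threads are hidden inside. None if absent.
- knob_6: T-knob, 200 g, loose, at first standing on the table: black round body 60 mm across, 58 mm high, hollow below (bore 30 mm), topped by a red grip bar 60 mm long, 12 mm thick, 34 mm high (58 to 92 mm above the underside). Origin at the centre of its underside, z up, x along the bar. All knobs look alike; their threads are hidden inside. None if absent.
- tub: Blue open tub for rejected knobs, fixed, outside 96 mm (x) by 270 mm (y), 30 mm high, walls and floor 4 mm. Origin at the centre of its underside. Room for three knobs standing in a row along y, 82 mm apart.
- paint_jar: Bystander: orange paint jar, 60 mm across, 85 mm high. Origin at its foot.
- brush_cup: Bystander: green cup, 72 mm across, 90 mm high. Origin at its foot.
- tape_roll: Bystander: roll of brown tape, 90 mm across, 24 mm high, lying flat. Origin at its foot.
Things that resemble listed ones, but are neither listed nor needed, are in the scene too. Leave any pink or purple look-alike of the knob_3 alone.

How it is judged (in metres and radians):
On the way, in this order (a step that is already met when the one before it is completed fails the run):
1. the stencil plate lies flat in the jig with its edge under the lip (x of plate in the frame of jig between -0.005 and 0.005 m and y of plate in the frame of jig between -0.005 and 0.005 m and z of plate in the frame of jig between 0.009 and 0.0145 m and angle between plate's own z axis and vertical below 0.04 rad and angle between the x axis of plate and the x axis of jig, either way round below 0.06 rad), for 0.2 s.
2. the knob that fits is screwed fully home on the stud, over the plate's edge (all of step 1 and ((x of knob_1 in the frame of jig between -0.094 and -0.086 m and y of knob_1 in the frame of jig between -0.004 and 0.004 m and z of knob_1 in the frame of jig between 0.016 and 0.0228 m and angle between knob_1's own z axis and vertical below 0.1 rad) or (x of knob_2 in the frame of jig between -0.094 and -0.086 m and y of knob_2 in the frame of jig between -0.004 and 0.004 m and z of knob_2 in the frame of jig between 0.016 and 0.0228 m and angle between knob_2's own z axis and vertical below 0.1 rad) or (x of knob_3 in the frame of jig between -0.094 and -0.086 m and y of knob_3 in the frame of jig between -0.004 and 0.004 m and z of knob_3 in the frame of jig between 0.016 and 0.0228 m and angle between knob_3's own z axis and vertical below 0.1 rad) or (x of knob_4 in the frame of jig between -0.094 and -0.086 m and y of knob_4 in the frame of jig between -0.004 and 0.004 m and z of knob_4 in the frame of jig between 0.016 and 0.0228 m and angle between knob_4's own z axis and vertical below 0.1 rad) or (x of knob_5 in the frame of jig between -0.094 and -0.086 m and y of knob_5 in the frame of jig between -0.004 and 0.004 m and z of knob_5 in the frame of jig between 0.016 and 0.0228 m and angle between knob_5's own z axis and vertical below 0.1 rad) or (x of knob_6 in the frame of jig between -0.094 and -0.086 m and y of knob_6 in the frame of jig between -0.004 and 0.004 m and z of knob_6 in the frame of jig between 0.016 and 0.0228 m and angle between knob_6's own z axis and vertical below 0.1 rad))), for 0.2 s.
At the end, for the whole second after the job is handed in: The plate lies flat in the jig's bed under the lip (within 5 mm and about 3 degrees), one knob is screwed down on the stud with its underside less than 3 mm above the plate, and every other knob that is present is in the tub (all of step 2 and ((x of knob_1 in the frame of jig between -0.094 and -0.086 m and y of knob_1 in the frame of jig between -0.004 and 0.004 m and z of knob_1 in the frame of jig between 0.016 and 0.0228 m and angle between knob_1's own z axis and vertical below 0.1 rad) or (x of knob_1 in the frame of tub between -0.048 and 0.048 m and y of knob_1 in the frame of tub between -0.135 and 0.135 m and height (world z) of knob_1 between 0 and 0.045 m)) and ((x of knob_2 in the frame of jig between -0.094 and -0.086 m and y of knob_2 in the frame of jig between -0.004 and 0.004 m and z of knob_2 in the frame of jig between 0.016 and 0.0228 m and angle between knob_2's own z axis and vertical below 0.1 rad) or (x of knob_2 in the frame of tub between -0.048 and 0.048 m and y of knob_2 in the frame of tub between -0.135 and 0.135 m and height (world z) of knob_2 between 0 and 0.045 m)) and ((x of knob_3 in the frame of jig between -0.094 and -0.086 m and y of knob_3 in the frame of jig between -0.004 and 0.004 m and z of knob_3 in the frame of jig between 0.016 and 0.0228 m and angle between knob_3's own z axis and vertical below 0.1 rad) or (x of knob_3 in the frame of tub between -0.048 and 0.048 m and y of knob_3 in the frame of tub between -0.135 and 0.135 m and height (world z) of knob_3 between 0 and 0.045 m)) and ((x of knob_4 in the frame of jig between -0.094 and -0.086 m and y of knob_4 in the frame of jig between -0.004 and 0.004 m and z of knob_4 in the frame of jig between 0.016 and 0.0228 m and angle between knob_4's own z axis and vertical below 0.1 rad) or (x of knob_4 in the frame of tub between -0.048 and 0.048 m and y of knob_4 in the frame of tub between -0.135 and 0.135 m and height (world z) of knob_4 between 0 and 0.045 m)) and ((x of knob_5 in the frame of jig between -0.094 and -0.086 m and y of knob_5 in the frame of jig between -0.004 and 0.004 m and z of knob_5 in the frame of jig between 0.016 and 0.0228 m and angle between knob_5's own z axis and vertical below 0.1 rad) or (x of knob_5 in the frame of tub between -0.048 and 0.048 m and y of knob_5 in the frame of tub between -0.135 and 0.135 m and height (world z) of knob_5 between 0 and 0.045 m)) and ((x of knob_6 in the frame of jig between -0.094 and -0.086 m and y of knob_6 in the frame of jig between -0.004 and 0.004 m and z of knob_6 in the frame of jig between 0.016 and 0.0228 m and angle between knob_6's own z axis and vertical below 0.1 rad) or (x of knob_6 in the frame of tub between -0.048 and 0.048 m and y of knob_6 in the frame of tub between -0.135 and 0.135 m and height (world z) of knob_6 between 0 and 0.045 m))); the robot touches nothing.
It fails at once if a bystander (jar, cup or tape roll) is moved more than 30 mm (distance of any of paint_jar, brush_cup, tape_roll from where it was at the start of the episode above 0.03 m).
Of knob_1, knob_4 only 1 to 1 are there at a start; the rules pass over those that are not, and their reading is None.
Of knob_2, knob_5 only 1 to 1 are there at a start; the rules pass over those that are not, and their reading is None.
Of knob_3, knob_6 only 1 to 2 are there at a start; the rules pass over those that are not, and their reading is None.
At some moment in a run one of plate, knob_1, knob_2, knob_3, knob_4, knob_5, knob_6 may be knocked a few centimetres aside while the robot is not near it.
It also fails if it takes over 210 s, if anything falls off the work surface, if the arm or the gripper's body presses on something with over 40 N, if the wrist force passes 120 N, or if a joint passes its speed limit or range.

## Working session

There is one attempt and no reset: what is moved stays moved. The work goes in short steps, Python scripts to look and compute and a tool call to move; the robot and the scene stay as the last step left them, time stands still between calls to the robot, and variables do not carry over. Pictures are saved under pics/ and viewed, at most 14 in all, crops included, and the job is handed in when it is done.

Besides the shell and the picture viewer there is one more tool, called after ">>>" as name(argument=value, ...), one argument or row to a line, values as JSON. send_rows: Moves the arm, as the interface text tells. Its arguments: {"type":"object","properties":{"deltas":{"type":"array"},"squeeze":{"type":"number"}},"required":["deltas"]}

```bash
ls; mkdir -p pics; cat > h.py <<'E'
import numpy as np, cv2
from rig import telemetry, optics, env
def get(n):
    d=optics.get_image(n); R=cv2.Rodrigues(np.array(d["rvec"],float))[0]; t=np.array(d["tvec"],float).ravel()
    z=d["range_z"].astype(float); v,u=np.indices(z.shape); K=np.array(d["K"])
    P=np.stack([(u-K[0,2])/K[0,0]*z,(v-K[1,2])/K[1,1]*z,z],-1)
    W=(P-t)@R; W[z==0]=np.nan
    return d["image"],W,(K,R,t)
def save(img,f,crop=None,s=1):
    if crop: img=img[crop[1]:crop[3],crop[0]:crop[2]]
    cv2.imwrite("pics/"+f,cv2.resize(img[:,:,::-1],None,fx=s,fy=s,interpolation=cv2.INTER_CUBIC))
E
python3 - <<'E'
from h import *
for n in("scene","top"):
    i,W,_=get(n); save(i,n+"0.png",s=1.5); np.savez(n+"0.npz",i=i,W=W)
    print(n,-_[1].T@_[2],np.nanmin(W.reshape(-1,3),0),np.nanmax(W.reshape(-1,3),0))
s=telemetry.observe();print(s)
E
```

```text
pics
scene [ 1.46016833 -0.43233981  1.07670979] [-1.59759335 -0.74648113 -0.77863463] [1.22007571 2.65139782 0.62419627]
top [0.30402541 0.06510486 1.60357591] [-0.18010457 -1.30479499 -0.78088563] [1.7085556  1.34005943 0.69074298]
{'time_s': 0.1, 'q': array([-8.65344352e+01,  2.18356466e+01,  7.43788704e+01, -1.26971753e-03,
        8.38582588e+01, -1.23357239e+01]), 'qvel': array([-0.13025392, -0.06375093, -0.13792083,  0.05230564,  0.04568522,
        0.01070552]), 'joint_efforts': array([ 3.52261879e-03, -4.49215293e+01, -2.31655866e+01, -2.03866357e-04,
        3.67319924e-03, -8.00607324e-06]), 'position': array([ 0.14974488, -0.52898071,  0.25579647]), 'tool_rot': array([[ 9.62211232e-01,  2.72304123e-01, -9.87736937e-05],
       [ 2.72304027e-01, -9.62210431e-01,  1.26652163e-03],
       [ 2.49837983e-04, -1.24555781e-03, -9.99999193e-01]]), 'ft_force': array([ 0.2157753 , -0.31559648,  0.37315446]), 'wrist_torque': array([-0.01856463, -0.05227011,  0.00452694]), 'gripper_force': 0.0, 'grip_width': 0.08515220065705403}
```

View pics/top0.png

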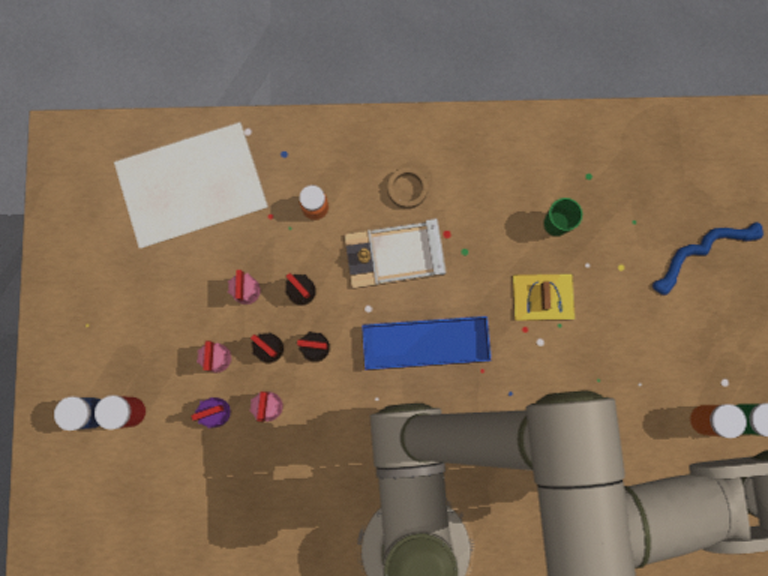

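View pics/scene0.png

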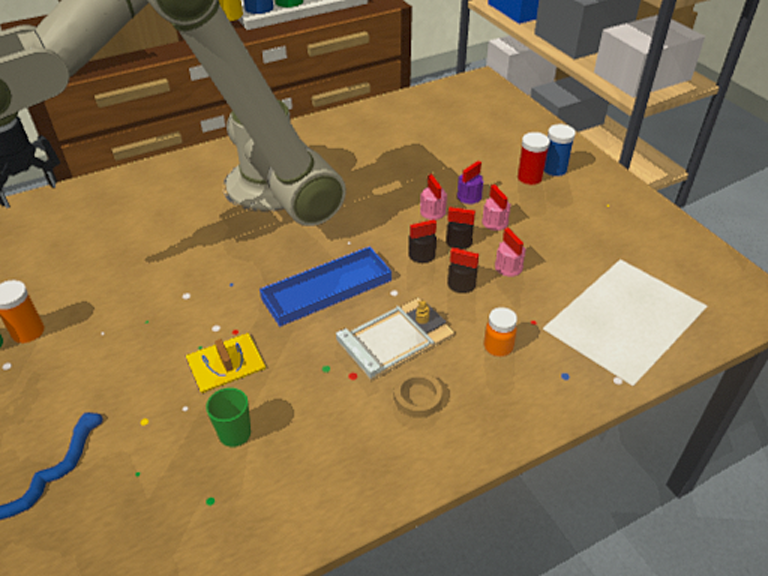

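Top picture (view pixels): three black knobs with red bars are at (300,289), (267,347) and (314,346). The pink look-alikes are at (243,288), (213,356) and (265,406), and a purple one is at (211,411); I leave those alone. The plate is at (545,297), the jig at (395,253) with its stud at (363,255) and its lip at (435,248), and the tub at (427,343). The bystanders are the orange jar (313,201), the tape (407,187) and the cup (563,216). A second orange jar is at the lower right.

```bash
cat >> h.py <<'E'
def hsv(i): return cv2.cvtColor(i,cv2.COLOR_RGB2HSV).astype(int)
def comps(m,mn=8):
    n,l,s,c=cv2.connectedComponentsWithStats(m.astype(np.uint8)); return [(l==k,c[k]) for k in range(1,n) if s[k,4]>=mn]
def rect(P):
    (c,s,a)=cv2.minAreaRect((P[:,:2]*1000).astype(np.float32)); return np.round(c,1),np.round(s,1),round(a,1)
def red(i,W):
    h=hsv(i); return ((h[...,0]<6)|(h[...,0]>175))&(h[...,1]>180)&(W[...,2]>0.07)&(W[...,2]<0.3)
E
python3 - <<'E'
from h import *
for n in("scene","top"):
    d=np.load(n+"0.npz");i,W=d["i"],d["W"];h=hsv(i);z=W[...,2]
    print(n)
    for m,nm in((red(i,W),"red"),((abs(h[...,0]-27)<4)&(h[...,1]>190)&(z<.03),"yellow"),((h[...,0]>105)&(h[...,0]<125)&(h[...,1]>150)&(z<.06)&(z>.02),"blue")):
        for c,p in comps(m):
            P=W[c];P=P[~np.isnan(P[:,0])]
            print(nm,np.round(p),len(P),rect(P),"z",np.round(np.percentile(P[:,2],[5,50,95]),3))
i,W,_=[*np.load("top0.npz").values()],0,0
d=np.load("top0.npz");i,W=d["i"],d["W"]
r=W[140:205,220:310].reshape(-1,3)
# plate bar
h=hsv(i); b=(W[...,2]>.03)&(W[...,0]>.3)&(W[...,0]<.6)
for c,p in comps(b,15):
    P=W[c]; print("tall",np.round(p),len(P),rect(P),np.round(np.percentile(P[:,2],[5,50,95]),3))
save(i,"jig.png",(222,135,305,200),8)
d=np.load("scene0.npz");save(d["i"],"sjig.png",(215,190,310,262),8)
E
```

```text
scene
red [355. 104.] 105 (array([319.1, 587.4]), array([61. , 32.4]), 56.7) z [0.072 0.084 0.097]
red [314. 113.] 76 (array([296.4, 418.6]), array([14., 65.]), 18.2) z [0.071 0.086 0.094]
red [289. 123.] 72 (array([306.6, 303.5]), array([16.4, 63.6]), 83.1) z [0.072 0.087 0.094]
red [332. 130.] 93 (array([412.5, 416. ]), array([15. , 63.6]), 83.4) z [0.071 0.086 0.093]
red [307. 142.] 115 (array([430.4, 302.7]), array([57.5, 23.4]), 53.9) z [0.072 0.085 0.092]
red [282. 151.] 112 (array([429.6, 203.6]), array([61.2, 16.5]), 81.6) z [0.072 0.085 0.093]
red [342. 160.] 104 (array([559.4, 352.7]), array([15.1, 59.8]), 87.1) z [0.073 0.086 0.093]
red [310. 171.] 133 (array([553.7, 231. ]), array([59.8, 18.4]), 39.6) z [0.072 0.084 0.093]
yellow [150. 242.] 997 (array([ 520.5, -295.7]), array([113.8, 133.1]), 0.1) z [0.002 0.006 0.01 ]
yellow [ 96. 281.] 17 (array([ 585.9, -473.3]), array([11.4,  9.8]), 73.1) z [-0.004 -0.001  0.001]
blue [371. 108.] 117 (array([322.8, 670.8]), array([60., 29.]), 70.5) z [0.022 0.04  0.058]
blue [216. 187.] 378 (array([430.3, -35.1]), array([103.9, 272.7
[... 1922 characters left out ...]
 -294.8]), array([16.1, 58.6]), 88.5) [0.033 0.041 0.047]
tall [208. 230.] 287 (array([426.2, 206. ]), array([57.7, 56.7]), 81.7) [0.05  0.059 0.094]
tall [176. 231.] 299 (array([426.2, 306.3]), array([57.1, 58.1]), 5.1) [0.045 0.059 0.094]
tall [141. 237.] 310 (array([408.7, 419.1]), array([57.6, 57.9]), 38.1) [0.04  0.06  0.096]
tall [176. 267.] 174 (array([316.6, 307.1]), array([33. , 56.2]), 2.2) [0.047 0.059 0.095]
tall [382. 264.] 254 (array([ 306.5, -184.9]), array([13. , 93.2]), 1.1) [0.637 0.661 0.675]
tall [ 64. 270.] 553 (array([315.9, 641.3]), array([ 31.5, 146.3]), 0.3) [0.048 0.113 0.119]
tall [140. 270.] 112 (array([312.4, 419.5]), array([23.5, 55.1]), 2.8) [0.038 0.058 0.092]
```

View pics/jig.png

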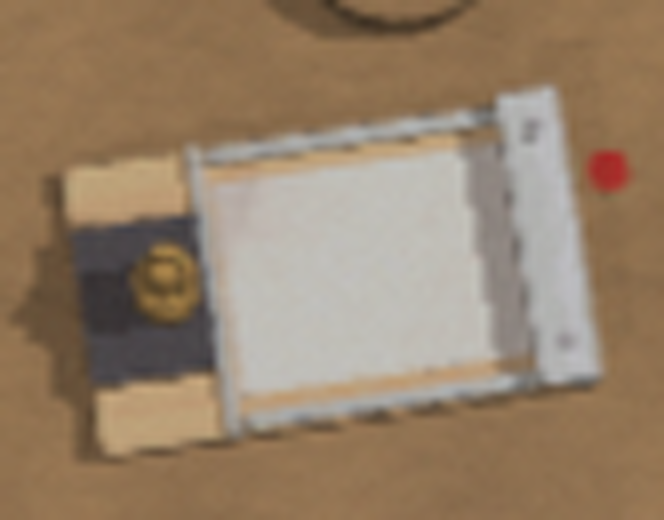

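The crop shows the stud at (165,280), the rib near x=215 and the lip from (497,97)/(540,384) to (557,87)/(602,378). Jig x therefore points about to world -y.

View pics/sjig.png

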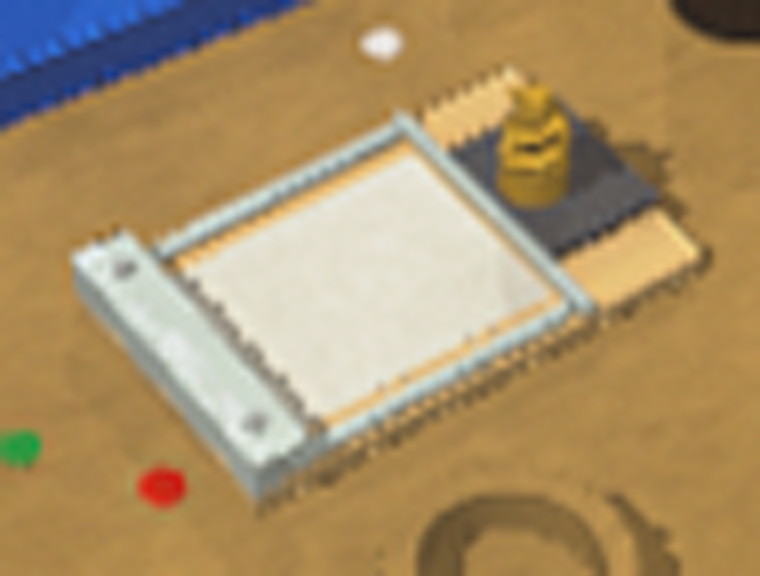

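The scene crop shows the lip's free-edge top corners at (128,233) and (322,437), the stud tip at (537,92) and the rib's inner corners near (405,138) and (563,295). I fit the jig pose from these.

```bash
cat > fit.py <<'E'
from h import *
from scipy.optimize import least_squares
cams={n:get(n)[2] for n in("top","scene")}
obs={"top":((222,135),[((55.5,61,30),(497,97)),((55.5,-61,30),(540,384)),((-90,0,68),(168,272)),((-68,52.5,17),(212,166)),((-68,-52.5,17),(240,408))]),
"scene":((215,190),[((55.5,61,30),(322,437)),((55.5,-61,30),(128,233)),((-90,0,68),(537,92)),((-68,-52.5,17),(405,138)),((-68,52.5,17),(563,295))])}
def prj(cam,X):
    K,R,t=cam; c=R@X+t; return (K@(c/c[2]))[:2]
def res(p,use=("top","scene")):
    r=[]
    for n in use:
        o,L=obs[n]
        for X,U in L:
            c,s=np.cos(p[2]),np.sin(p[2]); w=np.array([p[0]+c*X[0]/1e3-s*X[1]/1e3,p[1]+s*X[0]/1e3+c*X[1]/1e3,X[2]/1e3])
            r+=list(prj(cams[n],w)-((np.array(U)+.5)/8-.5+o))
    return np.array(r)
for use in(("top","scene"),("top",),("scene",)):
    s=least_squares(res,[.58,0.03,-1.43],args=(use,)); print(use,s.x[:2],np.degrees(s.x[2]));print(np.round(res(s.x).reshape(-1,2),1).tolist())
for n in("top","scene"):
    W=np.load(n+"0.npz")["W"]; m=(abs(W[...,0]-.585)<.09)&(abs(W[...,1]-.03)<.13)
    P=W[m]; S=P[P[:,2]>.045]; L=P[(P[:,2]>.026)&(P[:,1]<0)]
    print(n,"stud",S.mean(0),len(S),"tip",P[P[:,2]>.062].mean(0),"lip",rect(L),np.median(L[:,2]))
    Y=np.load(n+"0.npz")["i"]; h=hsv(Y); yl=(abs(h[...,0]-27)<6)&(h[...,1]>150)&(abs(W[...,0]-.52)<.1)&(abs(W[...,1]+.295)<.1)&(W[...,2]<.03)
    Q=W[yl&(W[...,2]>.0)]; print("plate",rect(Q),len(Q),np.median(Q[:,2]))
    B=W[(abs(W[...,0]-.52)<.05)&(abs(W[...,1]+.295)<.03)&(W[...,2]>.036)]; print("bar",rect(B),np.median(B[:,2]))
    D=W[(abs(W[...,0]-.43)<.1)&(abs(W[...,1]+.035)<.18)&(hsv(Y)[...,0]>105)&(h[...,0]<125)&(h[...,1]>150)&(W[...,2]>-.005)]; print("tub",rect(D))
E
python3 fit.py
```

```text
('top', 'scene') [0.63087459 0.00460914] -82.7134035809733
[[0.0, -0.4], [0.7, -0.2], [-0.1, -0.1], [-1.0, -0.1], [0.3, 0.6], [-1.1, 0.1], [-0.1, -0.2], [0.0, 0.4], [0.1, -0.8], [1.0, 0.2]]
('top',) [0.63041473 0.00450416] -83.55153032275925
[[0.4, -0.1], [0.5, 0.2], [-0.1, -0.3], [-0.8, -0.3], [0.0, 0.5], [-1.6, -0.0], [-0.1, -0.5], [0.2, 0.5], [0.4, -0.8], [0.9, 0.4]]
('scene',) [0.63134472 0.00467685] -81.82844227692263
[[-0.3, -0.8], [0.9, -0.6], [-0.1, 0.2], [-1.2, 0.1], [0.5, 0.7], [-0.6, 0.3], [-0.2, 0.2], [-0.2, 0.2], [-0.2, -0.8], [1.1, -0.0]]
top stud [0.61776984 0.09597598 0.05899164] 55 tip [0.61586207 0.0965547  0.06646619] lip (array([626.2, -61.8]), array([99. , 24.9]), 7.4) 0.030989880505730396
plate (array([ 523.9, -296. ]), array([131.1, 100.6]), 88.5) 809 0.008389969570826395
bar (array([ 523.5, -294.5]), array([15.3, 55.3]), 88.7) 0.04203374039151155
tub (array([429.5, -34.6]), array([ 94.3, 265.8]), 2.6)
scene stud [0.62230492 0.09152764 0.05678495] 54 tip [0.62235284 0.09270692 0.06596651] lip (array([625.4, -65.7]), array([95.8, 26.2]), 6.6) 0.02894758045196473
plate (array([ 522.7, -295.9]), array([133.2, 110.8]), 88.8) 1013 0.006410528879009115
bar (array([ 526.1, -298. ]), array([13.8, 60.5]), 89.8) 0.04092013549291042
tub (array([430.8, -27.8]), array([104.5, 287.2]), 2.3)
```

```bash
cat >> h.py <<'E'
def go(tgt,ydir=None,mod=False):
    """print az for tool y along ydir(deg), then tool-frame shift after that turn"""
    s=telemetry.observe();R=np.array(s["tool_rot"]);p=np.array(s["position"]);a=0
    if ydir is not None:
        cur=np.degrees(np.arctan2(R[1,1],R[0,1])); a=(ydir-cur+180)%360-180
        if mod: a=(a+90)%180-90
        R=cv2.Rodrigues(np.array([0,0,np.radians(a)]))[0]@R
    print("az",round(-np.radians(a),4),"shift",np.round(R.T@(np.array(tgt)-p),4),"p",np.round(p,4),"q6",round(s["q"][5],1),"t",s["time_s"],"tilt",np.round(s["tool_rot"][:,2],3),"w",round(s["grip_width"],4))
E
python3 -c "
from h import *
go((.5245,-.296,.12),-91.4); go((.5245,-.296,.036),-91.4)"
```

```text
az 0.3002 shift [ 0.3689 -0.242   0.1362] p [ 0.1498 -0.5291  0.256 ] q6 -12.3 t 0.2 tilt [-0.     0.001 -1.   ] w 0.0857
az 0.3002 shift [ 0.3689 -0.2419  0.2202] p [ 0.1498 -0.5291  0.256 ] q6 -12.3 t 0.2 tilt [-0.     0.001 -1.   ] w 0.0857
```

>>> send_rows(
  deltas=[
    [[0,0,0,0,0,0.15,0],[0,0,0,0,0,0.15,0],[0.046,-0.03,0.017,0,0,0,0],[0.046,-0.03,0.017,0,0,0,0],[0.046,-0.03,0.017,0,0,0,0],[0.046,-0.03,0.017,0,0,0,0],[0.046,-0.03,0.017,0,0,0,0],[0.046,-0.03,0.017,0,0,0,0],[0.046,-0.03,0.017,0,0,0,0],[0.046,-0.03,0.017,0,0,0,0],[0,0,0,0,0,0,0],[0,0,0,0,0,0,0]],
  ],
)

```text
time_s: 1.7
position: [0.5232, -0.2983, 0.1203]
tool_rot: [[1.0, -0.024, -0.0], [-0.024, -1.0, -0.0], [-0.0, 0.0, -1.0]]
ft_force: [0.2, 0.3, 0.6]
grip_width: 0.0427
gripper_force: 0.0
```

```bash
python3 -c "
from h import *
go((.5245,-.296,.036),-91.4)
i,W,_=get('scene');z=W[...,2]
B=W[(abs(W[...,0]-.52)<.05)&(abs(W[...,1]+.295)<.04)&(z>.03)&(z<.045)]; print('bar',rect(B),np.median(B[:,2]))
"
```

```text
az 0.0005 shift [ 0.0012 -0.0024  0.0843] p [ 0.5232 -0.2983  0.1203] q6 50.4 t 1.7 tilt [-0. -0. -1.] w 0.0427
bar (array([ 525. , -297.9]), array([13.8, 64.1]), 89.7) 0.03942267900197209
```

>>> send_rows(
  deltas=[
    [[0.001,-0.002,0.042,0,0,0,0],[0,0,0.042,0,0,0,0],[0,0,0,0,0,0,0],[0,0,0,0,0,0,-1],[0,0,0,0,0,0,-1],[0,0,0,0,0,0,-1],[0,0,0,0,0,0,-1],[0,0,0,0,0,0,-1],[0,0,0,0,0,0,-1]],
  ],
  squeeze=70,
)

```text
time_s: 2.88
position: [0.525, -0.297, 0.0385]
tool_rot: [[1.0, -0.024, 0.002], [-0.024, -1.0, -0.002], [0.002, 0.002, -1.0]]
ft_force: [-1.3, -1.4, 7.2]
grip_width: 0.013
gripper_force: 69.5
```

>>> send_rows(
  deltas=[
    [[0,0,-0.05,0,0,0,-1],[0,0,-0.05,0,0,0,-1],[0,0,0,0,0,0,-1],[0,0,0,0,0,0,-1]],
  ],
)

```text
time_s: 3.38
position: [0.5241, -0.2958, 0.136]
tool_rot: [[1.0, -0.024, -0.001], [-0.024, -1.0, 0.001], [-0.001, -0.001, -1.0]]
ft_force: [0.0, -0.1, -2.9]
grip_width: 0.013
gripper_force: 68.9
```

```bash
cat > plate.py <<'E'
from h import *
s=telemetry.observe(); R=s["tool_rot"]; p=s["position"]
# plate in tool frame from yellow pixels
for n in("top","scene"):
    i,W,_=get(n);h=hsv(i)
    m=(abs(h[...,0]-27)<5)&(h[...,1]>150)&(np.linalg.norm(W-p,axis=2)<.13)
    Q=(W[m]-p)@R; c=np.median(Q,0); Q=Q[abs(Q[:,2]-c[2])<.02]
    A=np.c_[Q[:,:2],np.ones(len(Q))]; k=np.linalg.lstsq(A,Q[:,2],rcond=None)[0]
    print(n,len(Q),"xy rect in tool",rect(Q),"z0,slopes",np.round(k,4))
go(p)
E
python3 plate.py
```

```text
top 106 xy rect in tool (array([20.6, -0.3]), array([ 43.7, 135.3]), 13.3) z0,slopes [0.0526 0.0132 0.0292]
scene 930 xy rect in tool (array([0.2, 0.1]), array([103.2, 129.7]), 0.6) z0,slopes [0.0077 0.     0.0326]
az -0.0 shift [ 0.0001  0.0001 -0.001 ] p [ 0.5239 -0.2957  0.135 ] q6 50.7 t 3.475 tilt [-0.002  0.002 -1.   ] w 0.0127
```

```bash
cat > ins.py <<'E'
from h import *
import sys
J=np.array([.631,.0046,0]);Y=np.radians(-82.7);d=.0385
ex=np.array([np.cos(Y),np.sin(Y),0]);ey=np.array([-ex[1],ex[0],0]);ez=np.array([0,0,1.])
def pose(xt,h0,th):
    t=np.radians(th);s,c=np.sin(t),np.cos(t)
    X=(xt/1e3-.008*s)-.065*c; Z=.012+h0/1e3+.065*s
    n=s*ex+c*ez; px=c*ex-s*ez
    return J+X*ex+Z*ez+d*n, np.c_[ey,px,-n]
o=telemetry.observe();p,R=o["position"],o["tool_rot"]
print("now",np.round(p,4),o["time_s"],np.round(o["ft_force"],1),o["grip_width"])
for w in eval(sys.argv[1]):
    q,S=pose(*w); print(w,np.round(q,4),"shift",np.round(R.T@(q-p),4),"rot",np.round(cv2.Rodrigues(R.T@S)[0].ravel(),4)); p,R=q,S
E
python3 ins.py "[(65,80,0),(53.5,80,18),(53.5,10,18),(53.5,1,18),(60,1,18),(64,1,12),(66,1,6),(65.5,0,0)]"
```

```text
now [ 0.5239 -0.2957  0.135 ] 3.475 [ 0.3  0.2 -2.3] 0.012742222704267395
(65, 80, 0) [0.631  0.0046 0.1305] shift [ 0.0997 -0.3028  0.0048] rot [-0.002   0.002  -0.1517]
(53.5, 80, 18) [0.6311 0.0035 0.1487] shift [-0.      0.0011 -0.0182] rot [0.3142 0.     0.    ]
(53.5, 10, 18) [0.6311 0.0035 0.0787] shift [0.     0.0216 0.0666] rot [0. 0. 0.]
(53.5, 1, 18) [0.6311 0.0035 0.0697] shift [0.     0.0028 0.0086] rot [0. 0. 0.]
(60, 1, 18) [ 0.632  -0.0029  0.0697] shift [ 0.      0.0062 -0.002 ] rot [0. 0. 0.]
(64, 1, 12) [ 0.6319 -0.0021  0.0642] shift [-0.      0.0009  0.0055] rot [-0.1047 -0.     -0.    ]
(66, 1, 6) [6.316e-01 1.000e-04 5.810e-02] shift [-0.     -0.0009  0.0064] rot [-0.1047 -0.     -0.    ]
(65.5, 0, 0) [0.6311 0.0041 0.0505] shift [-0.     -0.0032  0.008 ] rot [-0.1047 -0.      0.    ]
```

>>> send_rows(
  deltas=[
    [[0,0,-0.03,0,0,0,-1],[0.014,-0.0433,0,0,0,0,-1],[0.014,-0.0433,0,0,0,0,-1],[0.014,-0.0433,0,0,0,0,-1],[0.014,-0.0433,0,0,0,0,-1],[0.014,-0.0433,0,0,0,0,-1],[0.014,-0.0433,0,0,0,0,-1],[0.0157,-0.043,0,0,0,0,-1],[0,0,0,0,0,-0.152,-1],[0,0,0,0.157,0,0,-1],[0,0,0,0.157,0,0,-1],[0,0,0,0,0,0,-1]],
  ],
)

```text
time_s: 4.97
position: [0.6313, 0.0024, 0.1643]
tool_rot: [[0.992, 0.118, -0.042], [0.125, -0.944, 0.306], [-0.003, -0.309, -0.951]]
ft_force: [-0.9, -0.1, -3.0]
grip_width: 0.0132
gripper_force: 69.2
```

```bash
python3 ins.py "[(53.5,30,18),(53.5,6,18),(53.5,1,18)]"; python3 plate.py; python3 -c "
from h import *
i,W,_=get('scene');save(i,'s1.png',(180,150,340,270),5)"
```

```text
now [0.6313 0.0024 0.1643] 4.975 [-0.9 -0.1 -3. ] 0.01318322037736423
(53.5, 30, 18) [0.6311 0.0035 0.0987] shift [0.0002 0.0192 0.0628] rot [ 0.0004  0.0024 -0.0034]
(53.5, 6, 18) [0.6311 0.0035 0.0747] shift [0.     0.0074 0.0228] rot [0. 0. 0.]
(53.5, 1, 18) [0.6311 0.0035 0.0697] shift [0.     0.0015 0.0048] rot [0. 0. 0.]
top 110 xy rect in tool (array([ -0.6, -23.8]), array([96.8, 77.7]), 0.9) z0,slopes [ 0.0015 -0.0027  0.0309]
scene 863 xy rect in tool (array([ 0.3, -1. ]), array([129.7, 105.2]), 88.6) z0,slopes [ 0.0028 -0.0025  0.0314]
az -0.0 shift [-0.0002  0.0019  0.0005] p [0.6313 0.0041 0.1655] q6 63.7 t 5.075 tilt [-0.041  0.304 -0.952] w 0.013
```

View pics/s1.png

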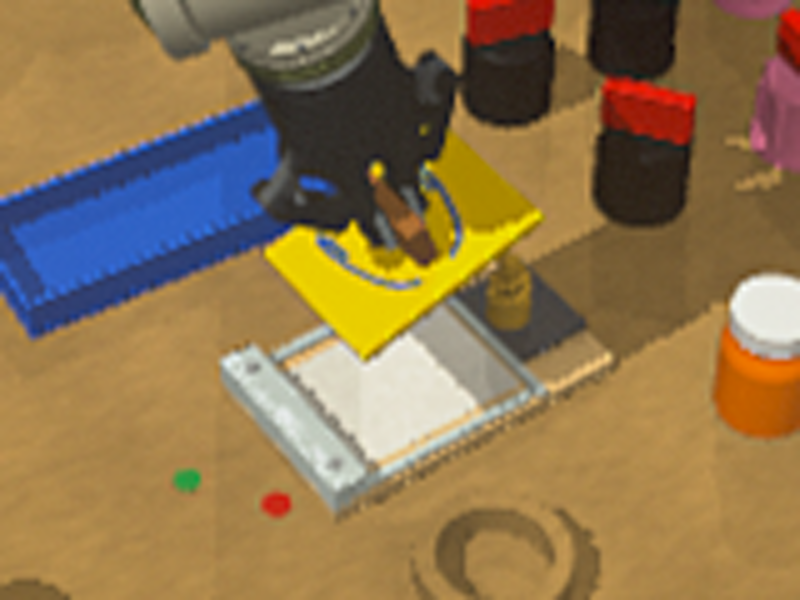

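The plate is held tilted with its lip end down, front corner at about (370,355), above the bed. I lower it now.

>>> send_rows(
  deltas=[
    [[0,0.009,0.0316,0,0,0,-1],[0,0.009,0.0316,0,0,0,-1],[0,0.0037,0.0114,0,0,0,-1],[0,0.0037,0.0114,0,0,0,-1],[0,0,0,0,0,0,-1],[0,0,0,0,0,0,-1]],
  ],
)

```text
time_s: 5.88
position: [0.6317, 0.0064, 0.0776]
tool_rot: [[0.992, 0.122, -0.038], [0.128, -0.944, 0.306], [0.002, -0.308, -0.951]]
ft_force: [0.4, -0.2, -1.8]
grip_width: 0.0132
gripper_force: 69.2
```

```bash
python3 ins.py "[(53.5,6,18),(53.5,1,18)]"; python3 -c "
from h import *
i,W,_=get('scene');save(i,'s2.png',(200,170,320,260),6)"
```

```text
now [0.6317 0.0064 0.0776] 5.875 [ 0.4 -0.2 -1.8] 0.013221647983366348
(53.5, 6, 18) [0.6311 0.0035 0.0747] shift [-0.0009  0.0036  0.0019] rot [ 0.001  -0.0014  0.0009]
(53.5, 1, 18) [0.6311 0.0035 0.0697] shift [0.     0.0015 0.0048] rot [0. 0. 0.]
```

View pics/s2.png

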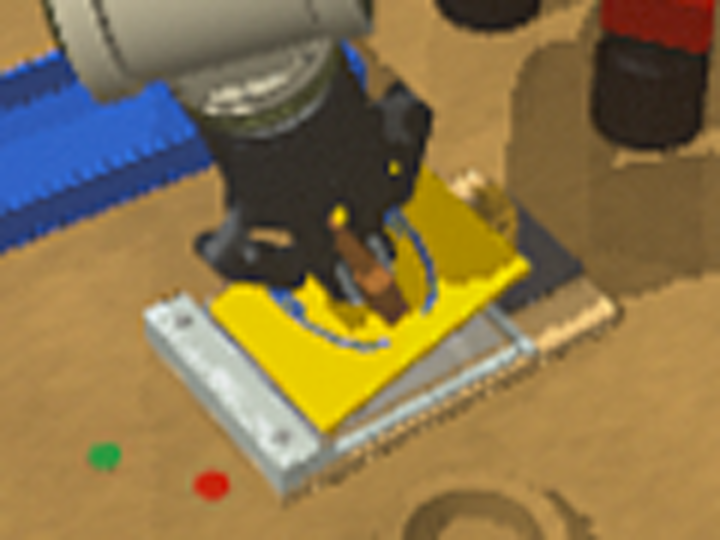

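The plate's lip edge runs from (212,300) to (325,432), just short of the lip and parallel to it. The lateral position looks right.

>>> send_rows(
  deltas=[
    [[-0.0009,0.0036,0.0019,0,0,0,-1],[0,0.0008,0.0024,0,0,0,-1],[0,0.0008,0.0024,0,0,0,-1],[0,0,0,0,0,0,-1],[0,0,0,0,0,0,-1]],
  ],
)

```text
time_s: 6.55
position: [0.6307, 0.0036, 0.0686]
tool_rot: [[0.992, 0.121, -0.039], [0.127, -0.943, 0.306], [-0.0, -0.309, -0.951]]
ft_force: [0.2, 1.5, -2.4]
grip_width: 0.0132
gripper_force: 69.2
```

```bash
python3 ins.py "[(53.5,1,18),(53.5,0,18),(60,1,18)]"; python3 plate.py
```

```text
now [0.6307 0.0036 0.0686] 6.55 [ 0.2  1.5 -2.4] 0.013171378956338563
(53.5, 1, 18) [0.6311 0.0035 0.0697] shift [ 0.0005 -0.0002 -0.001 ] rot [0.0001 0.0002 0.0004]
(53.5, 0, 18) [0.6311 0.0035 0.0687] shift [0.     0.0003 0.001 ] rot [0. 0. 0.]
(60, 1, 18) [ 0.632  -0.0029  0.0697] shift [ 0.      0.0059 -0.003 ] rot [0. 0. 0.]
top 89 xy rect in tool (array([  0.1, -25. ]), array([94.2, 72.9]), 0.7) z0,slopes [-0.0115  0.013   0.0311]
scene 745 xy rect in tool (array([ 0.5, -5.3]), array([101.7, 131.7]), 0.2) z0,slopes [-0.0017 -0.0091  0.0318]
az -0.0 shift [ 0. -0.  0.] p [0.6307 0.0035 0.0687] q6 60.0 t 6.65 tilt [-0.039  0.306 -0.951] w 0.0127
```

>>> send_rows(
  deltas=[
    [[0.0005,0.003,-0.0012,0,0,0,-1],[0,0.003,-0.0012,0,0,0,-1],[0,0,0,0,0,0,-1],[0,0,0,0,0,0,-1]],
  ],
)

```text
time_s: 7.15
position: [0.632, -0.0028, 0.0691]
tool_rot: [[0.992, 0.121, -0.039], [0.127, -0.943, 0.306], [-0.0, -0.309, -0.951]]
ft_force: [-0.2, 0.7, -2.4]
grip_width: 0.0127
gripper_force: 69.2
```

```bash
python3 ins.py "[(60,0.5,18)]"; python3 plate.py;  python3 -c "
from h import *
i,W,_=get('scene');save(i,'s3.png',(200,170,320,260),6)"
```

```text
now [ 0.632  -0.0028  0.0691] 7.15 [-0.2  0.7 -2.4] 0.012693085308800334
(60, 0.5, 18) [ 0.632  -0.0029  0.0692] shift [-0.      0.0001 -0.0001] rot [0.0001 0.0002 0.0003]
top 95 xy rect in tool (array([  0.2, -26.8]), array([96.3, 77.8]), 1.2) z0,slopes [0.0025 0.0018 0.031 ]
scene 707 xy rect in tool (array([ 1.3, -4.7]), array([119.7, 102.6]), 89.9) z0,slopes [ 0.0061 -0.0005  0.0314]
az -0.0 shift [ 0.      0.0001 -0.    ] p [ 0.632  -0.0027  0.0691] q6 59.6 t 7.25 tilt [-0.039  0.306 -0.951] w 0.0126
```

View pics/s3.png

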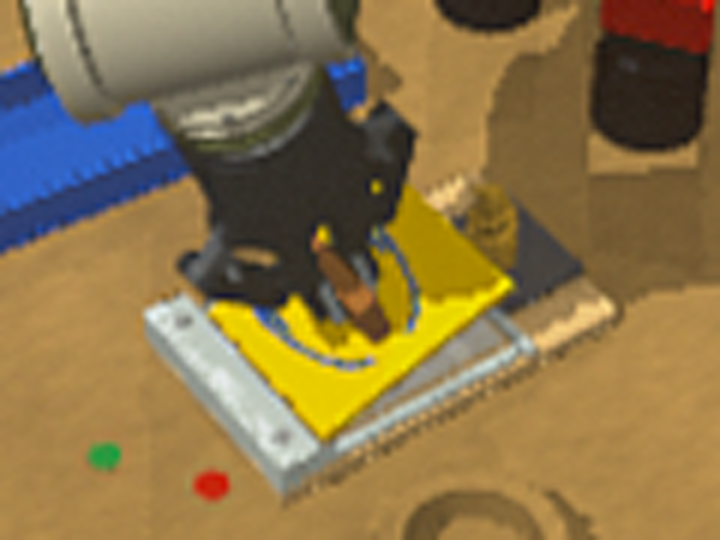

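The lip now covers the plate's edge from (210,302) to (325,438). I lower the rear edge in steps.

>>> send_rows(
  deltas=[
    [[0,0.0009,0.0055,-0.105,0,0,-1],[0,0,0,0,0,0,-1],[0,-0.0009,0.0064,-0.105,0,0,-1],[0,0,0,0,0,0,-1],[0,0,0,0,0,0,-1]],
  ],
)

```text
time_s: 7.92
position: [0.6317, -0.0, 0.0577]
tool_rot: [[0.992, 0.126, -0.013], [0.127, -0.986, 0.105], [0.0, -0.106, -0.994]]
ft_force: [-0.3, 0.2, -1.2]
grip_width: 0.0129
gripper_force: 69.1
```

```bash
python3 ins.py "[(66,.5,6),(65.5,0.5,2),(65.5,0,0)]"; python3 plate.py
```

```text
now [ 0.6317 -0.      0.0577] 7.925 [-0.3  0.2 -1.2] 0.01294929570709128
(66, 0.5, 6) [6.316e-01 1.000e-04 5.760e-02] shift [-0.0001 -0.0001  0.0002] rot [-0.0018 -0.      0.0001]
(65.5, 0.5, 2) [0.6312 0.003  0.0532] shift [-0.     -0.0025  0.0046] rot [-0.0698 -0.      0.    ]
(65.5, 0, 0) [0.6311 0.0041 0.0505] shift [ 0.     -0.001   0.0028] rot [-0.0349  0.      0.    ]
top 45 xy rect in tool (array([ 18.7, -60.7]), array([67.1, 25.7]), 21.3) z0,slopes [0.025  0.0061 0.0297]
scene 625 xy rect in tool (array([  1.9, -13.6]), array([102. , 124.3]), 0.1) z0,slopes [-0.012  -0.0277  0.0321]
az -0.0 shift [-0.     -0.0003  0.    ] p [ 6.318e-01 -4.000e-04  5.770e-02] q6 67.2 t 8.025 tilt [-0.013  0.104 -0.994] w 0.0128
```

>>> send_rows(
  deltas=[
    [[0,-0.0025,0.0046,-0.07,0,0,-1],[0,0,0,0,0,0,-1],[0,-0.001,0.0028,-0.035,0,0,-1],[0,0,0,0,0,0,-1],[0,0,0,0,0,0,-1]],
  ],
)

```text
time_s: 8.65
position: [0.6311, 0.0043, 0.0505]
tool_rot: [[0.992, 0.127, 0.0], [0.127, -0.992, -0.0], [0.0, 0.0, -1.0]]
ft_force: [-0.1, 0.3, -1.7]
grip_width: 0.0126
gripper_force: 69.3
```

```bash
python3 ins.py "[(65,0,0)]"; python3 plate.py; python3 -c "
from h import *
i,W,_=get('scene');save(i,'s4.png',(200,170,320,260),6)"
```

```text
now [0.6311 0.0043 0.0505] 8.65 [-0.1  0.3 -1.7] 0.012639995991026736
(65, 0, 0) [0.631  0.0046 0.0505] shift [-0.0001 -0.0004  0.    ] rot [ 0.0003 -0.0001  0.0004]
top 0 xy rect in tool (array([0., 0.]), array([0., 0.]), 0.0) z0,slopes [0. 0. 0.]
scene 595 xy rect in tool (array([ 0.2, -9.3]), array([104.4, 115.7]), 0.5) z0,slopes [-0.0031 -0.0047  0.0317]
az -0.0 shift [ 0.     -0.0001 -0.    ] p [0.6311 0.0042 0.0505] q6 72.4 t 8.75 tilt [ 0.    -0.001 -1.   ] w 0.0131
  return _methods._mean(a, axis=axis, dtype=dtype,
  ret = um.true_divide(
```

View pics/s4.png

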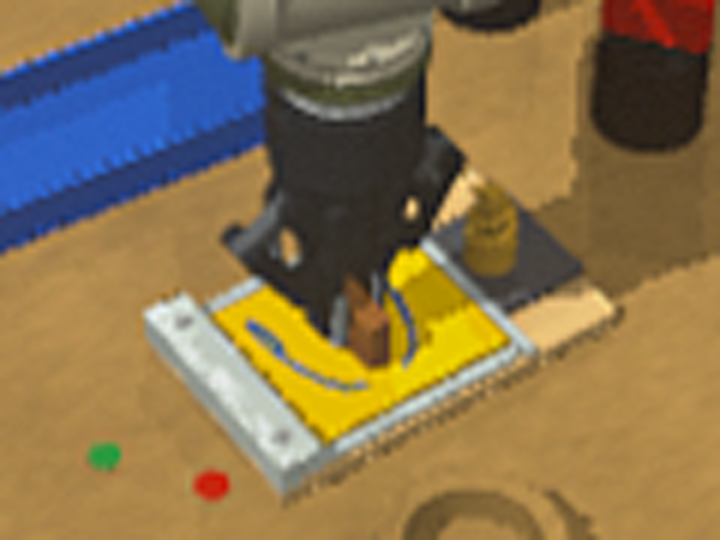

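The plate lies in the bed between the rails, with the lip covering its left edge; the rear edge (440,240)-(520,345) is inside the rib. I press lightly, release and retreat.

>>> send_rows(
  deltas=[
    [[0,0,0.001,0,0,0,-1],[0,0,0,0,0,0,0],[0,0,0,0,0,0,0],[0,0,0,0,0,0,0],[0,0,-0.06,0,0,0,0],[0,0,-0.06,0,0,0,0],[0,0,0,0,0,0,0]],
  ],
)

```text
time_s: 9.68
position: [0.6328, 0.0041, 0.1746]
tool_rot: [[0.992, 0.128, 0.01], [0.128, -0.992, -0.003], [0.009, 0.004, -1.0]]
ft_force: [0.4, -0.2, -0.3]
grip_width: 0.0429
gripper_force: 0.0
```

```bash
cat > see.py <<'E'
from h import *
for n in("top","scene"):
    i,W,_=get(n);h=hsv(i);z=W[...,2]
    for c,p in comps(red(i,W)&(z<.12)):
        P=W[c]
        col=W[(np.hypot(W[...,0]-P[:,0].mean(),W[...,1]-P[:,1].mean())<.035)&(z>.02)&(z<.062)&(h[...,2]<70)]
        if len(col)>15: print(n,np.round(p),rect(P),"ztop",round(np.percentile(P[:,2],95),4),len(col))
    m=(abs(h[...,0]-27)<5)&(h[...,1]>150)&(abs(W[...,0]-.631)<.08)&(abs(W[...,1])<.1)&(z<.04)&(z>.01)
    Q=W[m]-[.631,.0046,0]
    if len(Q)>200:
        Y=np.radians(-82.7);Q=np.c_[Q[:,:2]@np.array([[np.cos(Y),-np.sin(Y)],[np.sin(Y),np.cos(Y)]]),Q[:,2]]
        k=np.linalg.lstsq(np.c_[Q[:,:2],np.ones(len(Q))],Q[:,2],rcond=None)[0]; print(n,"plate jig xy",rect(Q),np.percentile(Q[:,:2],[1,99],0).round(3).tolist(),"plane",k.round(4))
go(telemetry.observe()["position"])
E
python3 see.py
```

```text
top [198. 190.] (array([550.1, 233.4]), array([56.8, 10.3]), 40.2) ztop 0.0967 193
top [171. 227.] (array([437.6, 316.3]), array([23. ,  9.3]), 52.9) ztop 0.0972 57
top [212. 228.] (array([429.2, 192.2]), array([27.6,  2.7]), 79.2) ztop 0.0951 61
top [ 88. 271.] (array([310.4, 572.3]), array([19.7,  3.5]), 19.3) ztop 0.0795 76
top [137. 275.] (array([294.8, 418.7]), array([ 9.2, 56.5]), 18.7) ztop 0.0969 16
scene [130.  13.] (array([-810.9,   74.4]), array([98.6, 69.3]), 82.9) ztop 0.1178 41
scene [307. 142.] (array([429.2, 303.4]), array([57.6, 20.4]), 46.9) ztop 0.093 197
scene [282. 151.] (array([430.4, 203.6]), array([61.1, 16.5]), 83.5) ztop 0.093 146
scene [309. 171.] (array([555.6, 232.2]), array([56.7, 19.4]), 39.4) ztop 0.0929 221
scene plate jig xy (array([-9.1, -0.5]), array([107.1, 116.7]), 89.2) [[-0.065, -0.051], [0.048, 0.05]] plane [ 0.0029 -0.0009  0.0187]
az -0.0 shift [0. 0. 0.] p [0.6309 0.0044 0.1695] q6 72.4 t 9.775 tilt [ 0.    -0.001 -1.   ] w 0.0429
```

```bash
python3 -c "
from h import *
go((.5515,.2325,.1695));go((.5515,.2325,.1695),130)"
```

```text
az -0.0 shift [-0.0497 -0.2364 -0.0003] p [0.6309 0.0044 0.1695] q6 72.4 t 9.775 tilt [ 0.    -0.001 -1.   ] w 0.0429
az 2.5713 shift [-8.580e-02  2.258e-01  2.000e-04] p [0.6309 0.0044 0.1695] q6 72.4 t 9.775 tilt [ 0.    -0.001 -1.   ] w 0.0429
```

>>> send_rows(
  deltas=[
    [[-0.01,-0.0473,0,0,0,0,0],[-0.01,-0.0473,0,0,0,0,0],[-0.01,-0.0473,0,0,0,0,0],[-0.01,-0.0473,0,0,0,0,0],[-0.0097,-0.0472,0,0,0,0,0],[0,0,0,0,0,-0.18,0],[0,0,0,0,0,-0.18,0],[0,0,0,0,0,-0.18,0],[0,0,0,0,0,-0.18,0],[0,0,0,0,0,-0.18,0],[0,0,0,0,0,-0.18,0],[0,0,0,0,0,-0.18,0]],
  ],
)

```text
time_s: 11.28
position: [0.551, 0.2323, 0.1672]
tool_rot: [[0.176, 0.984, -0.004], [0.984, -0.176, -0.002], [-0.002, -0.003, -1.0]]
ft_force: [-0.6, -0.1, -0.3]
grip_width: 0.0425
gripper_force: 0.0
```

>>> send_rows(
  deltas=[
    [[0,0,0,0,0,-0.18,0],[0,0,0,0,0,-0.18,0],[0,0,0,0,0,-0.18,0],[0,0,0,0,0,-0.18,0],[0,0,0,0,0,-0.18,0],[0,0,0,0,0,-0.18,0],[0,0,0,0,0,-0.18,0],[0,0,0,0,0,-0.18,0],[0,0,0,0,0,-0.18,0],[0,0,0,0,0,-0.18,0],[0,0,0,0,0,-0.18,0],[0,0,0,0,0,-0.18,0]],
  ],
)

```text
time_s: 12.78
position: [0.551, 0.2323, 0.1672]
tool_rot: [[-0.916, -0.4, -0.004], [-0.4, 0.916, -0.002], [0.004, -0.0, -1.0]]
ft_force: [-0.5, 0.1, -0.2]
grip_width: 0.0429
gripper_force: 0.0
```

```bash
python3 -c "
from h import *
go((.5515,.2325,.087),130)"; python3 see.py | grep scene
```

```text
az -0.2861 shift [-0.0008 -0.0001  0.0802] p [0.551  0.2323 0.1672] q6 -102.0 t 12.775 tilt [-0.004 -0.002 -1.   ] w 0.0429
scene [130.  13.] (array([-814.4,   72.8]), array([97.7, 56.5]), 78.3) ztop 0.1182 43
scene [282. 151.] (array([430.5, 203.4]), array([58.1, 18.4]), 81.5) ztop 0.0919 202
scene [309. 171.] (array([553.2, 230.4]), array([59.8, 19.4]), 37.4) ztop 0.0934 212
scene plate jig xy (array([-9.3, -1.9]), array([105.4, 116.1]), 88.9) [[-0.065, -0.049], [0.047, 0.05]] plane [0.0007 0.0007 0.0187]
```

>>> send_rows(
  deltas=[
    [[0,0,0,0,0,-0.143,0],[0,0,0,0,0,-0.143,0],[0,0,0.04,0,0,0,0],[0,0,0.04,0,0,0,0],[0,0,0,0,0,0,0],[0,0,0,0,0,0,-1],[0,0,0,0,0,0,-1],[0,0,0,0,0,0,-1],[0,0,0,0,0,0,-1],[0,0,0,0,0,0,-1]],
  ],
  squeeze=70,
)

```text
time_s: 14.12
position: [0.5522, 0.2326, 0.0907]
tool_rot: [[-0.77, -0.638, 0.003], [-0.638, 0.77, -0.0], [-0.002, -0.002, -1.0]]
ft_force: [-1.2, 0.8, 5.4]
grip_width: 0.0107
gripper_force: 72.8
```

```bash
cat > tgt.py <<'E'
from h import *
import sys
S=np.array([.6194,.0939,0])
go(S+[0,0,float(sys.argv[1])])
E
python3 tgt.py .22
```

```text
az -0.0 shift [ 0.0365 -0.1499 -0.1291] p [0.5522 0.2326 0.0907] q6 -118.1 t 14.125 tilt [ 0.003 -0.    -1.   ] w 0.0107
```

>>> send_rows(
  deltas=[
    [[0,0,-0.06,0,0,0,-1],[0,0,-0.06,0,0,0,-1],[0.009,-0.0375,-0.002,0,0,0,-1],[0.009,-0.0375,-0.002,0,0,0,-1],[0.009,-0.0375,-0.002,0,0,0,-1],[0.0095,-0.0374,-0.002,0,0,0,-1],[0,0,0,0,0,-0.15,-1],[0,0,0,0,0,-0.15,-1],[0,0,0,0,0,-0.14,-1],[0,0,0,0,0,0,-1]],
  ],
)

```text
time_s: 15.38
position: [0.6191, 0.0938, 0.2174]
tool_rot: [[-0.426, -0.905, -0.0], [-0.905, 0.426, -0.001], [0.001, -0.0, -1.0]]
ft_force: [-0.1, 0.2, -1.7]
grip_width: 0.011
gripper_force: 71.5
```

```bash
cat > kn.py <<'E'
from h import *
s=telemetry.observe();p=s["position"];R=s["tool_rot"]
for n in("scene","top"):
    i,W,_=get(n);h=hsv(i);D=W-p
    m=(np.hypot(D[...,0],D[...,1])<.045)&(D[...,2]<-.03)&(D[...,2]>-.1)&(h[...,2]<75); P=W[m]
    r=red(i,W*0+.08)&(np.linalg.norm(D,axis=2)<.05);Q=W[r]
    if len(P)>20:
        f=lambda c:np.percentile(abs(np.hypot(P[:,0]-c[0],P[:,1]-c[1])-.03),70)
        from scipy.optimize import minimize
        c=minimize(f,p[:2],method="Nelder-Mead").x
        print(n,len(P),"body axis-tcp",np.round(c-p[:2],4),"zmin",np.round(np.percentile(P[:,2],2)-p[2],4),"red",rect(Q-[*p[:2],0]) if len(Q)>5 else None)
E
python3 kn.py; python3 tgt.py .15
```

```text
scene 388 body axis-tcp [-0.0019 -0.0003] zmin -0.0874 red (array([ 3.9, -4.9]), array([53.8, 41. ]), 36.4)
az -0.0 shift [-0.0002 -0.0002  0.0674] p [0.6191 0.0939 0.2174] q6 -156.9 t 15.475 tilt [ 0.    -0.001 -1.   ] w 0.0109
```

>>> send_rows(
  deltas=[
    [[0,0,0.04,0,0,0,-1],[0,0,0.036,0,0,0,-1],[0,0,0,0,0,0,-1],[0,0,0,0,0,0,-1]],
  ],
)

```text
time_s: 15.98
position: [0.6198, 0.0938, 0.143]
tool_rot: [[-0.425, -0.905, 0.002], [-0.905, 0.425, -0.001], [0.0, -0.002, -1.0]]
ft_force: [0.9, -0.1, -0.8]
grip_width: 0.0109
gripper_force: 71.5
```

>>> send_rows(
  deltas=[
    [[0,0,0.002,0,0,0,-1],[0,0,0.002,0,0,0,-1],[0,0,0,0,0,0,-1]],
  ],
)

```text
time_s: 16.35
position: [0.6192, 0.0938, 0.1376]
tool_rot: [[-0.425, -0.905, 0.0], [-0.905, 0.425, -0.001], [0.001, -0.001, -1.0]]
ft_force: [0.7, 0.4, -0.8]
grip_width: 0.0107
gripper_force: 71.5
```

>>> send_rows(
  deltas=[
    [[0,0,0.002,0,0,0,-1],[0,0,0.002,0,0,0,-1],[0,0,0,0,0,0,-1]],
  ],
)

```text
time_s: 16.73
position: [0.6192, 0.0937, 0.1331]
tool_rot: [[-0.425, -0.905, -0.0], [-0.905, 0.425, -0.001], [0.001, -0.0, -1.0]]
ft_force: [1.1, 0.6, -1.7]
grip_width: 0.0109
gripper_force: 71.5
```

>>> send_rows(
  deltas=[
    [[0,0,0.002,0,0,0,-1],[0,0,0.002,0,0,0,-1],[0,0,0,0,0,0,-1]],
  ],
)

```text
time_s: 17.1
position: [0.6192, 0.0937, 0.1292]
tool_rot: [[-0.425, -0.905, -0.0], [-0.905, 0.425, -0.001], [0.001, -0.0, -1.0]]
ft_force: [0.1, -0.3, -1.4]
grip_width: 0.0107
gripper_force: 71.5
```

>>> send_rows(
  deltas=[
    [[0,0,0.002,0,0,0,-1],[0,0,0.001,0,0,0,-1],[0,0,0,0,0,0,-1]],
  ],
)

```text
time_s: 17.48
position: [0.6192, 0.0937, 0.1263]
tool_rot: [[-0.425, -0.905, -0.0], [-0.905, 0.425, -0.001], [0.001, -0.0, -1.0]]
ft_force: [0.1, -0.5, -1.8]
grip_width: 0.0107
gripper_force: 71.5
```

>>> send_rows(
  deltas=[
    [[0,0,0.002,0,0,0,-1],[0,0,0.001,0,0,0,-1],[0,0,0,0,0,0,-1]],
  ],
)

```text
time_s: 17.85
position: [0.6192, 0.0938, 0.1235]
tool_rot: [[-0.425, -0.905, 0.0], [-0.905, 0.425, -0.001], [0.001, -0.001, -1.0]]
ft_force: [0.3, -0.3, -1.0]
grip_width: 0.0106
gripper_force: 71.8
```

>>> send_rows(
  deltas=[
    [[0,0,0.002,0,0,0,-1],[0,0,0.002,0,0,0,-1],[0,0,0,0,0,0,-1]],
  ],
)

```text
time_s: 18.23
position: [0.6197, 0.0938, 0.1225]
tool_rot: [[-0.425, -0.905, 0.004], [-0.905, 0.425, -0.001], [-0.0, -0.004, -1.0]]
ft_force: [-6.9, -0.6, 20.2]
grip_width: 0.0107
gripper_force: 74.8
```

>>> send_rows(
  deltas=[
    [[0,0,0.002,0,0,0,-1],[0,0,0.002,0,0,0,-1],[0,0,0,0,0,0,-1]],
  ],
)

```text
time_s: 18.6
position: [0.6201, 0.0938, 0.1221]
tool_rot: [[-0.424, -0.905, 0.007], [-0.905, 0.424, -0.002], [-0.002, -0.007, -1.0]]
ft_force: [-13.7, -1.3, 43.8]
grip_width: 0.0108
gripper_force: 78.4
```

>>> send_rows(
  deltas=[
    [[0,0,-0.0055,0,0,0,-1],[0,0,0,0,0,0,-1],[0,0,0.0008,0,0,0.175,-1],[0,0,0.0008,0,0,0.175,-1],[0,0,0.0008,0,0,0.175,-1],[0,0,0.0008,0,0,0.175,-1],[0,0,0,0,0,0,-1]],
  ],
)

```text
time_s: 19.48
position: [0.6203, 0.0936, 0.1198]
tool_rot: [[-0.909, -0.417, 0.004], [-0.417, 0.909, -0.001], [-0.004, -0.003, -1.0]]
ft_force: [-2.4, 0.5, 15.5]
grip_width: 0.0107
gripper_force: 74.0
```

```bash
python3 tgt.py .11; python3 -c "
from h import *
s=telemetry.observe();print(s['ft_force'],s['wrist_torque'])"
```

```text
az -0.0 shift [0.0008 0.0007 0.0098] p [0.6203 0.0936 0.1198] q6 -116.8 t 19.475 tilt [ 0.004 -0.001 -1.   ] w 0.0107
[-2.38035708  0.53861882 15.54640102] [ 0.01458102  0.53397571 -0.1104082 ]
```

>>> send_rows(
  deltas=[
    [[0,0,0.0008,0,0,0.175,-1],[0,0,0.0008,0,0,0.175,-1],[0,0,0.0008,0,0,0.175,-1],[0,0,0.0008,0,0,0.175,-1],[0,0,0,0,0,0,-1]],
  ],
)

```text
time_s: 20.1
position: [0.6207, 0.0937, 0.1164]
tool_rot: [[-0.964, 0.267, 0.005], [0.267, 0.964, -0.001], [-0.005, 0.001, -1.0]]
ft_force: [0.8, 0.6, 11.2]
grip_width: 0.0104
gripper_force: 73.6
```

It sinks 3 mm per 40°, which matches the thread pitch, so this one fits. I carry on.

>>> send_rows(
  deltas=[
    [[0,0,0.0008,0,0,0.175,-1],[0,0,0.0008,0,0,0.175,-1],[0,0,0.0008,0,0,0.175,-1],[0,0,0.0008,0,0,0.175,-1],[0,0,0,0,0,0,-1]],
  ],
)

```text
time_s: 20.72
position: [0.6204, 0.0931, 0.1131]
tool_rot: [[-0.565, 0.825, 0.004], [0.825, 0.565, -0.002], [-0.004, 0.002, -1.0]]
ft_force: [-1.1, -3.6, 12.8]
grip_width: 0.0106
gripper_force: 73.7
```

>>> send_rows(
  deltas=[
    [[0,0,0.0008,0,0,0.175,-1],[0,0,0.0008,0,0,0.175,-1],[0,0,0.0008,0,0,0.175,-1],[0,0,0,0,0,0,-1]],
  ],
)

```text
time_s: 21.22
position: [0.6199, 0.0932, 0.1107]
tool_rot: [[-0.076, 0.997, 0.003], [0.997, 0.076, -0.002], [-0.003, 0.003, -1.0]]
ft_force: [-4.6, -2.9, 14.0]
grip_width: 0.0108
gripper_force: 74.0
```

```bash
python3 tgt.py .11; python3 kn.py; python3 -c "
from h import *
s=telemetry.observe();print(s['ft_force'],s['wrist_torque'])"
```

```text
az -0.0 shift [ 0.0008 -0.0004  0.0007] p [0.6199 0.0932 0.1107] q6 -6.5 t 21.225 tilt [ 0.003 -0.002 -1.   ] w 0.0108
scene 365 body axis-tcp [-0.0014  0.0017] zmin -0.0944 red (array([ 5.2, -3.7]), array([50.6, 31.5]), 60.7)
[-5.16902556 -2.76323296 14.81451041] [-0.6634491   0.86377934 -0.1840617 ]
```

>>> send_rows(
  deltas=[
    [[0,0,0.0008,0,0,0.175,-1],[0,0,0,0,0,0,-1],[0,0,0,0,0,0,-1]],
  ],
)

```text
time_s: 21.7
position: [0.62, 0.0933, 0.1104]
tool_rot: [[0.097, 0.995, 0.004], [0.995, -0.097, -0.002], [-0.002, 0.004, -1.0]]
ft_force: [-4.2, -1.1, 18.0]
grip_width: 0.0111
gripper_force: 74.5
```

>>> send_rows(
  deltas=[
    [[0,0,0.0008,0,0,0.175,-1],[0,0,0,0,0,0,-1],[0,0,0,0,0,0,-1]],
  ],
)

```text
time_s: 22.08
position: [0.6202, 0.0933, 0.1104]
tool_rot: [[0.269, 0.963, 0.005], [0.963, -0.269, -0.002], [-0.001, 0.005, -1.0]]
ft_force: [-5.8, -1.9, 23.2]
grip_width: 0.0109
gripper_force: 75.2
```

```bash
python3 tgt.py .11; python3 -c "
from h import *
s=telemetry.observe();print(s['ft_force'],s['wrist_torque'])"
```

```text
az -0.0 shift [ 0.0004 -0.0009  0.0004] p [0.6202 0.0933 0.1104] q6 13.5 t 22.075 tilt [ 0.005 -0.002 -1.   ] w 0.0109
[-5.80316821 -1.9393543  23.23672314] [-0.6926544   1.22719614 -0.35651783]
```

>>> send_rows(
  deltas=[
    [[0,0,-0.002,0,0,0,-1],[0,0,0,0,0,0,0],[0,0,0,0,0,0,0],[0,0,0,0,0,0,0],[0,0,-0.06,0,0,0,0],[0,0,-0.04,0,0,0,0],[0.05,0,0,0,0,0,0],[0,0,0,0,0,0,0]],
  ],
)

```text
time_s: 23.08
position: [0.6328, 0.1445, 0.2091]
tool_rot: [[0.266, 0.964, 0.001], [0.964, -0.266, -0.0], [-0.0, 0.001, -1.0]]
ft_force: [0.1, -0.7, -1.1]
grip_width: 0.0426
gripper_force: 0.0
```

```bash
python3 see.py; python3 -c "
from h import *
i,W,_=get('scene');save(i,'s5.png',(200,90,340,260),4)
P=W[(np.hypot(W[...,0]-.6195,W[...,1]-.0939)<.05)&(hsv(i)[...,2]<75)&(W[...,2]>.02)&(W[...,2]<.1)];print(np.percentile(P[:,2],[1,50,95,99]))"
```

```text
top [248. 167.] (array([613.8,  76.8]), array([16.3, 11.3]), 76.3) ztop 0.1155 23
top [175. 230.] (array([426.5, 304.6]), array([56.7, 11.1]), 48.8) ztop 0.097 190
top plate jig xy (array([-9.6, -0.2]), array([111.6,  97.9]), 0.7) [[-0.063, -0.048], [0.044, 0.048]] plane [0.0042 0.0038 0.0205]
scene [130.  13.] (array([-817.3,   72.4]), array([98.8, 68.3]), 77.1) ztop 0.118 41
scene [314. 144.] (array([446.1, 318.7]), array([11.8, 15.1]), 48.3) ztop 0.0925 22
scene [282. 151.] (array([429.3, 203.4]), array([60.6, 19. ]), 82.4) ztop 0.0925 205
scene [282. 195.] (array([622.9,  92.6]), array([59.8, 18.5]), 77.1) ztop 0.1122 190
scene plate jig xy (array([-9.5, -1.3]), array([106.9, 116.5]), 89.6) [[-0.065, -0.05], [0.047, 0.05]] plane [-0.0007  0.0045  0.0188]
az -0.0 shift [0. 0. 0.] p [0.6324 0.1422 0.2086] q6 17.8 t 23.175 tilt [-0.001 -0.001 -1.   ] w 0.0425
[0.02213649 0.05796386 0.07791493 0.07965824]
```

View pics/s5.png

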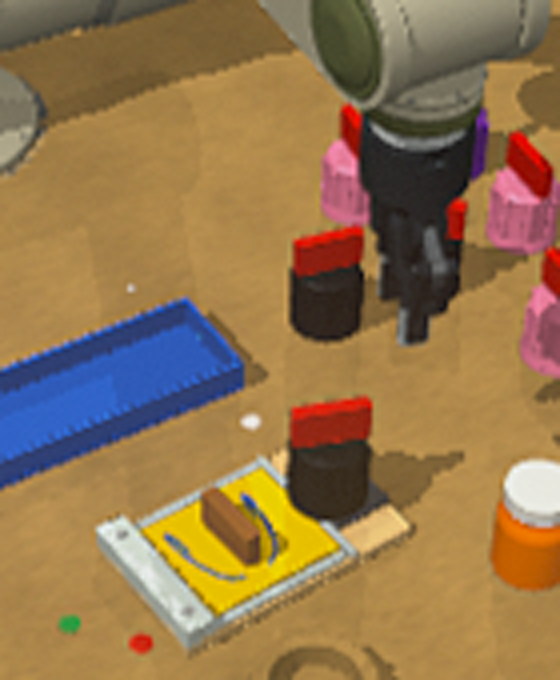

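The knob stands upright on the stud at (330,465), with its top at 0.112 m against 0.0925 m for one on the table, so its underside is at about 20 mm and it is home. The plate is flat. Next I put the other two in the tub.

```bash
python3 -c "
from h import *
go((.4285,.2038,.16),-9);go((.4285,.2038,.089),-9)"
```

```text
az -0.115 shift [ 0.0296 -0.2111  0.0487] p [0.6325 0.1416 0.2087] q6 17.8 t 23.225 tilt [-0.001 -0.001 -1.   ] w 0.0428
az -0.115 shift [ 0.0297 -0.2111  0.1197] p [0.6325 0.1416 0.2087] q6 17.8 t 23.225 tilt [-0.001 -0.001 -1.   ] w 0.0428
```

>>> send_rows(
  deltas=[
    [[0,0,0,0,0,-0.115,0],[0.006,-0.042,0.005,0,0,0,0],[0.006,-0.042,0.005,0,0,0,0],[0.006,-0.042,0.013,0,0,0,0],[0.006,-0.042,0.013,0,0,0,0],[0.006,-0.043,0.013,0,0,0,0],[0,0,0,0,0,0,0]],
  ],
)

```text
time_s: 24.1
position: [0.4262, 0.2044, 0.1596]
tool_rot: [[0.156, 0.988, -0.003], [0.988, -0.156, -0.002], [-0.002, -0.003, -1.0]]
ft_force: [1.2, 0.3, -0.4]
grip_width: 0.0428
gripper_force: 0.0
```

```bash
python3 see.py; python3 -c "
from h import *
go((.4285,.2038,.089),-9)"
```

```text
top [242. 166.] (array([622.1,  94.1]), array([57.6, 18.3]), 76.5) ztop 0.1168 67
top plate jig xy (array([-9.4, -0. ]), array([111.5,  98.9]), 0.0) [[-0.063, -0.048], [0.043, 0.048]] plane [-0.0027  0.0009  0.0202]
scene [130.  13.] (array([-816.7,   77.2]), array([100.7,  58.1]), 87.0) ztop 0.1186 44
scene [307. 142.] (array([430.1, 302.5]), array([57.9, 19.1]), 51.3) ztop 0.093 192
scene [282. 151.] (array([431.1, 203.7]), array([60.2, 19.5]), 85.0) ztop 0.0931 214
scene [282. 195.] (array([621.6,  93.3]), array([58.7, 18.3]), 71.8) ztop 0.1132 189
scene plate jig xy (array([-9.8, -0. ]), array([107.6, 115.1]), 88.4) [[-0.063, -0.05], [0.047, 0.05]] plane [-0.001   0.001   0.0188]
az -0.0 shift [0. 0. 0.] p [0.4296 0.2041 0.1605] q6 20.2 t 24.2 tilt [ 0.001 -0.001 -1.   ] w 0.0429
az -0.0004 shift [-0.0004 -0.0012  0.0715] p [0.4296 0.2041 0.1605] q6 20.2 t 24.2 tilt [ 0.001 -0.001 -1.   ] w 0.0429
```

>>> send_rows(
  deltas=[
    [[0,-0.001,0.036,0,0,0,0],[0,0,0.0355,0,0,0,0],[0,0,0,0,0,0,0],[0,0,0,0,0,0,-1],[0,0,0,0,0,0,-1],[0,0,0,0,0,0,-1],[0,0,0,0,0,0,-1],[0,0,0,0,0,0,-1],[0,0,-0.05,0,0,0,-1],[0,0,-0.03,0,0,0,-1],[0,0,0,0,0,0,-1]],
  ],
)

```text
time_s: 25.58
position: [0.4286, 0.2049, 0.1703]
tool_rot: [[0.156, 0.988, 0.004], [0.988, -0.156, -0.0], [0.001, 0.004, -1.0]]
ft_force: [-0.8, -0.6, -2.6]
grip_width: 0.0106
gripper_force: 71.9
```

```bash
python3 -c "
from h import *
go((.4334,-.1095,.17),-9);go((.4334,-.1095,.098),-9)"
```

```text
az 0.0002 shift [-0.3098  0.0539  0.0004] p [0.4286 0.2049 0.1703] q6 20.3 t 25.575 tilt [ 0.004 -0.    -1.   ] w 0.0106
az 0.0002 shift [-0.3098  0.0536  0.0724] p [0.4286 0.2049 0.1703] q6 20.3 t 25.575 tilt [ 0.004 -0.    -1.   ] w 0.0106
```

>>> send_rows(
  deltas=[
    [[-0.0516,0.009,0,0,0,0,-1],[-0.0516,0.009,0,0,0,0,-1],[-0.0516,0.009,0,0,0,0,-1],[-0.0516,0.009,0,0,0,0,-1],[-0.0516,0.009,0,0,0,0,-1],[-0.0516,0.009,0,0,0,0,-1],[0,0,0,0,0,0,-1],[0,0,0.04,0,0,0,-1],[0,0,0.03,0,0,0,-1],[0,0,0.003,0,0,0,-1],[0,0,0,0,0,0,-1]],
  ],
)

```text
time_s: 26.95
position: [0.4326, -0.1089, 0.0957]
tool_rot: [[0.156, 0.988, -0.001], [0.988, -0.156, -0.0], [-0.0, -0.001, -1.0]]
ft_force: [0.2, -0.5, -2.5]
grip_width: 0.011
gripper_force: 71.7
```

>>> send_rows(
  deltas=[
    [[0,0,0,0,0,0,0],[0,0,0,0,0,0,0],[0,0,0,0,0,0,0],[0,0,-0.05,0,0,0,0],[0,0,-0.04,0,0,0,0],[0,0,0,0,0,0,0]],
  ],
)

```text
time_s: 27.7
position: [0.4339, -0.11, 0.1885]
tool_rot: [[0.156, 0.988, 0.006], [0.988, -0.156, -0.004], [-0.003, 0.006, -1.0]]
ft_force: [-0.4, 0.9, 0.4]
grip_width: 0.0428
gripper_force: 0.0
```

```bash
python3 see.py; python3 -c "
from h import *
go((.4285,.3035,.2));go((.4285,.3035,.16),-40)"
```

```text
top [242. 166.] (array([622.7,  94.1]), array([56.5, 19.4]), 78.4) ztop 0.1157 70
top [175. 231.] (array([426.4, 304.7]), array([55.9, 11.1]), 48.6) ztop 0.0977 193
top [137. 275.] (array([294.2, 419.6]), array([10.4, 57.8]), 19.0) ztop 0.0973 55
top plate jig xy (array([-9.2,  0.5]), array([112. ,  99.4]), 0.1) [[-0.063, -0.048], [0.046, 0.048]] plane [-0.0026 -0.0093  0.0201]
scene [130.  13.] (array([-817. ,   75.6]), array([98.4, 58.5]), 82.4) ztop 0.1182 47
scene [307. 142.] (array([428.2, 304.7]), array([57.4, 20.7]), 46.0) ztop 0.093 197
scene [195. 182.] (array([ 435.1, -109.4]), array([56.9, 17.5]), 77.0) ztop 0.0962 235
scene [282. 195.] (array([621.6,  92.5]), array([59.6, 17.4]), 75.2) ztop 0.112 190
scene plate jig xy (array([-10.5,  -1.8]), array([105.6, 117.3]), 89.5) [[-0.064, -0.05], [0.047, 0.05]] plane [-0.0034 -0.      0.0188]
az -0.0 shift [0. 0. 0.] p [ 0.4326 -0.1094  0.1857] q6 -20.4 t 27.8 tilt [ 0.    -0.001 -1.   ] w 0.0423
az -0.0 shift [ 0.4071 -0.0687 -0.0147] p [ 0.4326 -0.1094  0.1857] q6 -20.4 t 27.8 tilt [ 0.    -0.001 -1.   ] w 0.0423
az 0.5411 shift [ 0.3136 -0.2686  0.0253] p [ 0.4326 -0.1094  0.1857] q6 -20.4 t 27.8 tilt [ 0.    -0.001 -1.   ] w 0.0423
```

>>> send_rows(
  deltas=[
    [[0.0509,-0.0085,0,0,0,0,0],[0.0509,-0.0085,0,0,0,0,0],[0.0509,-0.0085,0,0,0,0,0],[0.0509,-0.0085,0,0,0,0,0],[0.0509,-0.0085,0,0,0,0,0],[0.0509,-0.0085,0,0,0,0,0],[0.0509,-0.0085,0,0,0,0,0],[0.0509,-0.009,0,0,0,0,0],[0,0,0,0,0,0.183,0],[0,0,0,0,0,0.183,0],[0,0,0,0,0,0.183,0],[0,0,0,0,0,0,0]],
  ],
)

```text
time_s: 29.3
position: [0.4285, 0.3032, 0.1842]
tool_rot: [[0.648, 0.762, -0.002], [0.762, -0.648, -0.002], [-0.003, -0.0, -1.0]]
ft_force: [-0.3, -0.3, -0.4]
grip_width: 0.0425
gripper_force: 0.0
```

```bash
python3 see.py|grep "\[3"; python3 -c "
from h import *
go((.4275,.304,.089),-41.5)"
```

```text
top [309. 224.] (array([ 433.4, -107.2]), array([56.5, 10.9]), 79.8) ztop 0.1005 135
scene [307. 142.] (array([427.6, 304.1]), array([57.9, 23.5]), 47.6) ztop 0.0938 187
az 0.022 shift [-0.     -0.0014  0.0957] p [0.4287 0.3033 0.1847] q6 62.6 t 29.4 tilt [-0.001 -0.002 -1.   ] w 0.0426
```

>>> send_rows(
  deltas=[
    [[0,-0.001,0.048,0,0,0.022,0],[0,0,0.0475,0,0,0,0],[0,0,0,0,0,0,0],[0,0,0,0,0,0,-1],[0,0,0,0,0,0,-1],[0,0,0,0,0,0,-1],[0,0,0,0,0,0,-1],[0,0,0,0,0,0,-1],[0,0,-0.05,0,0,0,-1],[0,0,-0.05,0,0,0,-1],[0,0,0,0,0,0,-1]],
  ],
)

```text
time_s: 30.78
position: [0.4293, 0.3046, 0.1939]
tool_rot: [[0.665, 0.747, 0.008], [0.747, -0.665, 0.002], [0.007, 0.004, -1.0]]
ft_force: [0.1, -0.0, -2.4]
grip_width: 0.0106
gripper_force: 71.7
```

```bash
python3 -c "
from h import *
go((.4266,.0405,.19));go((.4266,.0405,.096),-9)"
```

```text
az -0.0 shift [-0.1991  0.1736  0.0034] p [0.4293 0.3046 0.1939] q6 64.2 t 30.775 tilt [ 0.008  0.002 -1.   ] w 0.0106
az -0.5705 shift [-0.262   0.0382  0.0964] p [0.4293 0.3046 0.1939] q6 64.2 t 30.775 tilt [ 0.008  0.002 -1.   ] w 0.0106
```

>>> send_rows(
  deltas=[
    [[-0.04,0.0347,0,0,0,0,-1],[-0.04,0.0347,0,0,0,0,-1],[-0.04,0.0347,0,0,0,0,-1],[-0.04,0.0347,0,0,0,0,-1],[-0.039,0.0348,0,0,0,0,-1],[0,0,0,0,0,-0.18,-1],[0,0,0,0,0,-0.18,-1],[0,0,0,0,0,-0.18,-1],[0,0,0.05,0,0,0,-1],[0,0,0.045,0,0,0,-1],[0,0,0,0,0,0,-1],[0,0,0,0,0,0,-1]],
  ],
)

```text
time_s: 32.28
position: [0.4248, 0.04, 0.0948]
tool_rot: [[0.187, 0.982, -0.001], [0.982, -0.187, -0.001], [-0.001, -0.001, -1.0]]
ft_force: [0.6, -0.7, -1.8]
grip_width: 0.0107
gripper_force: 85.7
```

>>> send_rows(
  deltas=[
    [[0,0,0,0,0,0,0],[0,0,0,0,0,0,0],[0,0,0,0,0,0,0],[0,0,-0.06,0,0,0,0],[0,0,-0.06,0,0,0,0],[-0.05,-0.05,-0.03,0,0,0,0],[0,0,0,0,0,0,0],[0,0,0,0,0,0,0]],
  ],
)

```text
time_s: 33.28
position: [0.3779, 0.0077, 0.2397]
tool_rot: [[0.187, 0.982, 0.001], [0.982, -0.187, -0.001], [-0.001, 0.001, -1.0]]
ft_force: [-0.0, -0.3, 0.1]
grip_width: 0.043
gripper_force: 0.0
```

```bash
python3 see.py;  python3 -c "
from h import *
i,W,_=get('scene');save(i,'s6.png',(120,80,380,275),3)"
```

```text
top [242. 166.] (array([622.1,  95. ]), array([55.1, 19.3]), 76.4) ztop 0.1173 68
top [313. 225.] (array([ 431.4, -120.8]), array([28.7, 10. ]), 80.8) ztop 0.103 57
top [138. 275.] (array([294.1, 418.2]), array([ 9.7, 56.1]), 16.8) ztop 0.0983 61
top plate jig xy (array([-9. ,  0.2]), array([112. ,  99.1]), 0.3) [[-0.062, -0.048], [0.046, 0.047]] plane [-0.0009  0.0047  0.0205]
scene [130.  13.] (array([-818.4,   79.9]), array([ 63. , 102.7]), 0.7) ztop 0.117 44
scene [236. 166.] (array([428.6,  36.9]), array([58.1, 16.6]), 77.0) ztop 0.0969 230
scene [195. 182.] (array([ 433.4, -108.4]), array([57.5, 22.7]), 83.4) ztop 0.0957 238
scene [282. 195.] (array([622.,  93.]), array([59.2, 18.4]), 76.4) ztop 0.1125 189
scene plate jig xy (array([-8.9, -2. ]), array([107.8, 116.1]), 89.4) [[-0.064, -0.051], [0.048, 0.05]] plane [0.0016 0.0008 0.0188]
az -0.0 shift [0. 0. 0.] p [0.3781 0.008  0.2392] q6 -6.1 t 33.375 tilt [-0.001 -0.001 -1.   ] w 0.0428
```

View pics/s6.png

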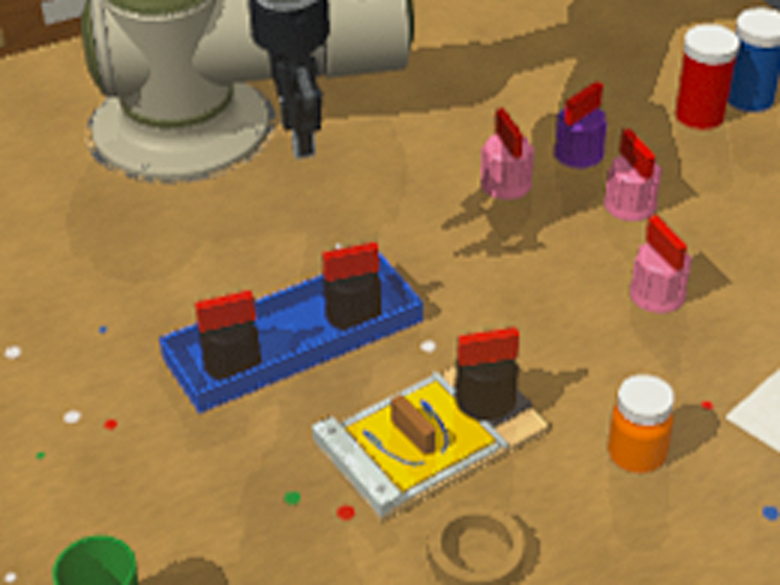

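The picture shows two knobs in the tub at (228,335) and (352,285) and the clamped knob at (487,372). The plate is flat under the lip, the bystanders are where they were, and the gripper is clear. I hand in.

```bash
python3 -c "
from rig import env
print(env.close_job())"
```

```text
the job is handed in; nothing more can be done
None
```

I handed the job in at about 33 s on the robot's clock: the plate is flat under the lip, the first knob I tried fitted and is screwed home over the plate's edge, and the other two black knobs are in the tub; I got no verdict back.

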